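# Kit the terminal tray, tall insulator last

## Task

Load the black kit tray for the next assembly: first set the green terminal housing flat, open side up, in the tray's long bay; only then stand the taller of the two white insulators upright, stud up, in the square bay beside it, so that it does not block the housing's way in. Set the ceramic down gently rather than dropping it, and leave the short insulator where it stands.

Things in the scene. Friction and masses are not known exactly. Their poses are not given: they have to be found in the camera images.
- tray: Fixed shallow black tray, grey floor, 132 (x) by 160 (y) by 16 mm high, any yaw. Origin: centre of underside. Bay floors 4 mm above it; walls 4 mm thick, all 16 mm high. Long bay: inside 124 (x) by 76 (y), centre x 0, y -38 mm in the tray's frame. Square bay: inside 72 by 72, centre x +26, y +40. Third, narrow bay: 48 (x) by 72 (y), centre x -38, y +40, holds small brass nuts, not used.
- housing: Loose green cast terminal box, flat on the bench, open top, white strip with brass screws inside. 80 (x) by 50 (y) by 42 mm high, walls 4; at each end an ear 10 long, 30 wide, 6 thick (100 mm long overall). About 0.25 kg; same when turned half round. Origin: centre of underside, z up. Can be gripped across its 50 mm width (fingers along its y).
- tall_insulator: Loose white ceramic post insulator, the taller of two, standing upright, round, 130 mm high: aluminium foot 48 mm diameter, 12 high; column 30 diameter up to 110 mm, with three 40 mm ribs between 20 and 55, plain from 55 to 110 (grip here); on top a 10 mm steel stud, 20 long, with an 18 mm brass nut. About 0.25 kg. Origin: centre of underside, z up.
- short_insulator: Loose white ceramic post insulator of the same style but only 75 mm high, foot 48 mm in diameter, column 30 mm, one rib; standing upright on the bench. Not wanted: leave it. Origin: centre of its underside, z up.
Mind the look-alikes: they are no part of the job. Leave any orange or purple look-alike of the tall_insulator alone.

How it is judged (in metres and radians):
On the way, in this order (a step that is already met when the one before it is completed fails the run):
1. the housing lies flat, open side up, in the long bay (x of housing in the frame of tray between -0.016 and 0.016 m and y of housing in the frame of tray between -0.054 and -0.022 m and z of housing in the frame of tray between 0 and 0.009 m and angle between housing's own z axis and vertical below 0.12 rad), for 0.2 s.
2. then the tall insulator stands upright in the square bay, the housing still in the long bay (all of step 1 and x of tall_insulator in the frame of tray between 0.01 and 0.042 m and y of tall_insulator in the frame of tray between 0.024 and 0.056 m and z of tall_insulator in the frame of tray between 0 and 0.009 m and angle between tall_insulator's own z axis and vertical below 0.12 rad), for 0.2 s.
At the end, for the whole second after the job is handed in: Housing flat, open side up, on the long bay's floor; tall insulator upright, stud up, on the square bay's floor; each within 7 degrees of level and its origin within 16 mm of its bay's centre along the tray's x and y (the walls allow about 12); both released and at rest (all of step 2 and linear speed of each of housing, tall_insulator below 0.02 m/s); the robot touches nothing.
It fails at once if the short insulator is moved by more than 20 mm or knocked over (distance of short_insulator from where it was at the start of the episode above 0.02 m or angle between short_insulator's own z axis and vertical above 0.5 rad).
It fails at once if the tall insulator is dropped (from about 20 mm or more) or knocked flying: faster than 0.6 m/s with no finger touching it (linear speed of tall_insulator above 0.6 m/s and contact force between tall_insulator and the fingers below 0.1 N).
It also fails if it takes over 64 s, if anything falls off the work surface, if the arm or the gripper's body presses on something with over 40 N, if the wrist force passes 120 N, or if a joint passes its speed limit or range.

## Robot

A 6-joint arm with a two-finger parallel gripper is mounted at the origin on the work surface. World frame = base frame: x ahead of the robot, y to its left, z up, the work surface at z = 0. Lengths are in mm, angles in rad, forces in N, time in s.
With the tool pointing down it reaches from about 400 to 825 mm from the base axis. Payload 7 kg.
Tool frame: the origin (TCP) lies on the centre line of the jaws, within the pads' length; the fingertips stand manip.tip_reach ahead of it and the grasp point (between the pads) lies 3 mm ahead of it (manip.tip_reach is the distance from the TCP to the fingertips, in mm); z points along the fingers, y is the line along which they close (so a half turn about z gives the same grasp; the last joint's range is limited). The gripper opens to 88 mm and grips with 3 to 60 N. Pads are 19 mm wide; open, the fingers measure 130 mm over their backs; the gripper's body (78 mm by 193 mm) begins 47 mm behind the grasp point.
Start: joints at [1.394, 0.359, 0.012, 0, -1.224, -0.288], TCP at [302.569, 603.363, 248.561] pointing down, gripper open.
Joint ranges: [-3.07, 3.07], [-1.43, 2.12], [-1.02, 1.25], [-3.03, 1.67], [-3.05, -0], [-3.03, 3.03]. Speed limits (rad/s): [2.39, 2.39, 3.01, 3.14, 3.14, 3.14].

## Interface

Orientations are given as [roll, pitch, yaw] about the fixed x, y, z axes, in that order (R = Rz(yaw) Ry(pitch) Rx(roll)).
In Python, from station import manip gives the robot as it stands.
- The arm moves only by the tool move_arm, never from a script. Its argument "rows" is a list of rows, each a list of 2 entries, a list of its own where there are three numbers: the shift along the tool's x, y, z in m, then the turn, a rotation vector about the tool's x, y, z in degrees. A call has exactly 5 rows; each row shifts and turns the commanded pose from where the row before left it, along the tool's axes as they then stand; what a row does not reach is not made up. A row lasts 1/12 s, in which the tool goes at most 41.7 mm and 7.16 degrees, less where a joint would pass 70% of its speed; a pose out of reach is approached as far as the arm can. A call is refused whole if a number of a shift passes 0.0417 or a number of a turn 7.16, either way. A call with a gripper value outside its range is refused whole. "grip" is the gripper command: -1 is shut, 1 is fully open, values between are in proportion, set as the call begins (left out, the last holds). The fingers move at their own pace and stop on an object; "squeeze" is the grip in N (left out, the last holds). Time passes only in rows, so rows that do not move let the fingers close, or fill a call up. It gives the time, the measured TCP pose, the force, the opening and the grip force at its end, in the units of the state.
- manip.get_obs(): the state, without advancing time (a new reading comes with each control period).
- manip.read_camera(name): name is "side" or "top"; returns the picture (480x640x3 uint8, blue, green, red); there is no depth.
- manip.camera_params(name): a dict with "fov_y" (degrees; the focal length in pixels is half the picture's height over the tangent of half this angle, whatever the lens; pixels are square), "cx", "cy" (the principal point, pixels), "D" ([k1, k2, p1, p2, k3] as OpenCV has them; the pictures are not rectified), "extrinsics" (4x4, takes a point from world to camera coordinates). Camera axes: x right, y down, z forward; pixel columns grow to the right and rows downward; lengths in mm; the calibration is good to about 2 mm. A picture is of the moment at which its call begins. camera_params takes no time and is no camera call.
- manip.close_job(): hands the job in; it is judged then, once.
The state is a dict: "clock": time; "joints": joint angles; "dq": joint speeds; "joint_torque": joint torques, N m; "tcp_pos": TCP position; "orientation": TCP orientation; "contact_force": force on the tool from outside, world axes, zero at the start; "moment": the same for the moment, N m; "finger_gap": finger opening in mm; "grip_force": force on a finger pad.
Only numpy, scipy, OpenCV 4.12 (cv2) and the standard library are available. Lean on these libraries where they do the work, as an engineer would, in place of code of your own. Each camera call takes 0.05 s, during which the arm holds its last target. There are 200 camera calls.

## Working session

There is one attempt and no reset: what is moved stays moved. The work goes in short steps, Python scripts to look and compute and a tool call to move; the robot and the scene stay as the last step left them, time stands still between calls to the robot, and variables do not carry over. Pictures are saved under pics/ and viewed, at most 10 in all, crops included, and the job is handed in when it is done.

Besides the shell and the picture viewer there is one more tool, called after ">>>" as name([rows], argument=value, ...), one row to a line, values as JSON. move_arm: Moves the arm, as the interface text tells. Its arguments: {"type":"object","properties":{"rows":{"type":"array","items":{"type":"array"}},"grip":{"type":"number"},"squeeze":{"type":"number"}},"required":["rows"]}

```bash
mkdir -p pics; ls
cat > h.py <<'E'
import numpy as np, cv2
from station import manip
def K(n):
    p=manip.camera_params(n); f=240/np.tan(np.radians(p["fov_y"])/2)
    return np.array([[f,0,p["cx"]],[0,f,p["cy"]],[0,0,1.]]),np.array(p["D"],float),np.array(p["extrinsics"])
def px2w(n,uv,z):
    k,d,T=K(n); q=cv2.undistortPoints(np.array(uv,float).reshape(-1,1,2),k,d).reshape(-1,2)
    R,t=T[:3,:3],T[:3,3]; c=-R.T@t; r=np.c_[q,np.ones(len(q))]@R
    return c+r*((z-c[2])/r[:,2])[:,None]
def w2px(n,P):
    k,d,T=K(n); return cv2.projectPoints(np.array(P,float).reshape(-1,3),cv2.Rodrigues(T[:3,:3])[0],T[:3,3],k,d)[0].reshape(-1,2)
E
python3 - <<'E'
from h import *
for n in("top","side"):
    cv2.imwrite(f"pics/{n}0.png",manip.read_camera(n)); k,d,T=K(n); print(n,k[0,0],k[:2,2],d,(-T[:3,:3].T@T[:3,3]).round())
print(manip.tip_reach,manip.get_obs())
E
```

```text
pics
top 505.19913080711257 [320.44099684 237.33054455] [-0.11860161  0.          0.          0.          0.        ] [433.  39. 731.]
side 608.7490978504509 [321.76059597 238.97518316] [-0.12615314  0.          0.          0.          0.        ] [ 38. 552. 606.]
22.0 {'clock': 0.1, 'joints': array([ 1.39409934e+00,  3.59302656e-01,  1.11572356e-02, -2.95726227e-04,
       -1.22411139e+00, -2.88059236e-01]), 'dq': array([ 6.36643745e-08, -1.77569725e-03,  3.04198698e-03,  2.12528885e-04,
        5.44585936e-04, -3.89283059e-04]), 'joint_torque': array([-1.32671536e-03, -5.84167349e+01,  2.93748307e+01,  7.01542631e+00,
        1.01389736e-02, -5.25039673e-05]), 'tcp_pos': array([302.4070286 , 603.01578566, 247.7297612 ]), 'orientation': array([ 3.14011335e+00, -1.48385964e-04, -4.64856798e-01]), 'contact_force': array([0.059892  , 0.38309063, 0.37885217]), 'moment': array([-0.00066479, -0.00953532, -0.0770569 ]), 'grip_force': 0.0, 'finger_gap': 88.10691348652284}
```

View pics/top0.png

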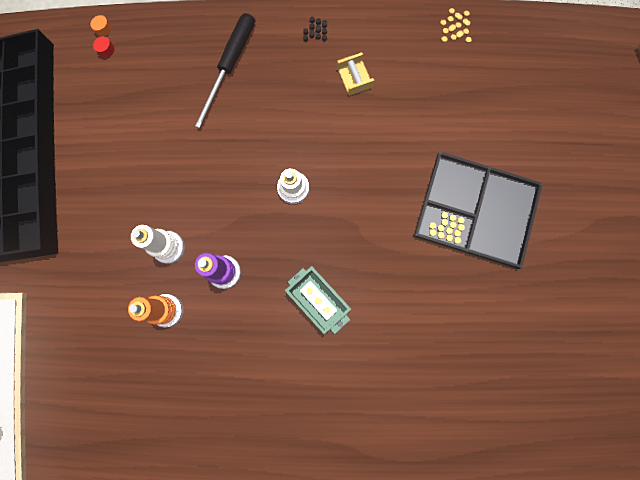

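View pics/side0.png

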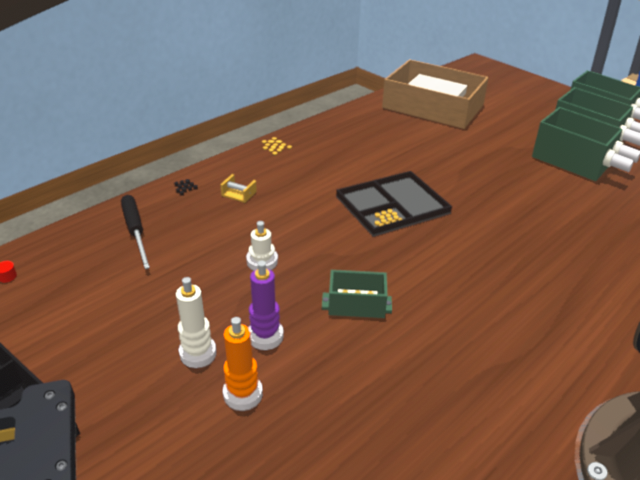

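The top view shows the tall white insulator with its head at (143,236) and foot at (170,246). Candidates that could be mistaken for it are the short white one at (292,186), the purple one at (218,268) and the orange one at (155,310); I choose the white tall one. The housing is at (318,301). The tray's outer corners are about (439,154), (541,184), (520,268) and (415,236), with the long bay on the right.

Run:
```python
from h import *
t=cv2.imread("pics/top0.png"); s=cv2.imread("pics/side0.png")
a=cv2.resize(t[215:335,110:270],(400,300),interpolation=2); b=cv2.resize(t[255:345,275:395],(400,300),interpolation=2)
c=cv2.resize(t[140:290,400:600],(400,300),interpolation=2); d=cv2.resize(s[250:430,150:390],(400,300),interpolation=2)
cv2.imwrite("pics/crop.png",np.vstack([np.hstack([a,b]),np.hstack([c,d])]))
hs=cv2.cvtColor(t,cv2.COLOR_BGR2HSV)
g=cv2.inRange(hs,(60,40,30),(95,255,255)); g[:, :270]=0; g[:,370:]=0
n,l,st,ce=cv2.connectedComponentsWithStats(g); i=1+st[1:,4].argmax(); c=cv2.findContours((l==i).astype('u1'),0,1)[0][0]
print("green",st[i],cv2.minAreaRect(c))
gr=((hs[:,:,2]<90)&(hs[:,:,1]<70)).astype('u1')*255; gr[:,:400]=0;gr[:,570:]=0;gr[:140]=0;gr[290:]=0
cs=max(cv2.findContours(gr,0,1)[0],key=cv2.contourArea); r=cv2.minAreaRect(cs); bx=cv2.boxPoints(r); print(r)
w=px2w("top",bx,16); print(bx,w.round(1),w.mean(0).round(1),np.linalg.norm(np.diff(w,axis=0),axis=1))
for i in range(4): 
  e=w[(i+1)%4]-w[i]; print(np.degrees(np.arctan2(e[1],e[0])))
```

```text
green [ 285  267   66   67 1590] ((318.4088439941406, 300.7320556640625), (69.72099304199219, 36.49574279785156), 48.012786865234375)
((479.27984619140625, 210.23397827148438), (112.73616027832031, 90.13145446777344), 16.699243545532227)
[[412.33948 237.20186]
 [438.2386  150.8716 ]
 [546.2202  183.2661 ]
 [520.3211  269.59637]] [[ 548.8  -69.6   16. ]
 [ 678.4 -110.9   16. ]
 [ 630.8 -271.    16. ]
 [ 502.8 -224.5   16. ]] [ 590.2 -169.    16. ] [135.99765364 167.01955517 136.1472785 ]
-17.66660257338497
-106.56256442686512
160.02567060372647
73.46099817816678
```

View pics/crop.png

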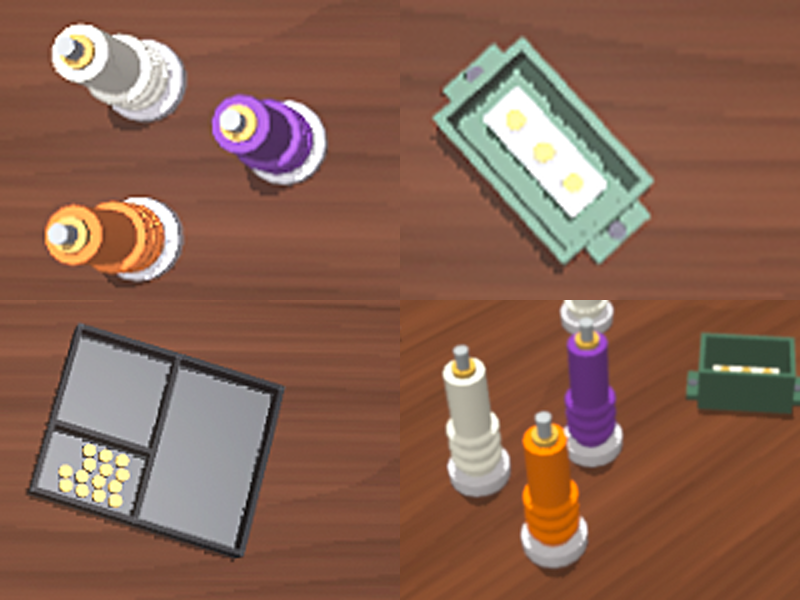

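The crop confirms the tall white insulator next to purple and orange, all three standing; the housing lies open side up. Next I fit poses from these corners.

Run:
```python
from h import *
from scipy.optimize import least_squares
def fit(lx,ly,z,px,x0):
    q=np.array([[lx,ly],[lx,-ly],[-lx,-ly],[-lx,ly]])/2
    def P(v): c,s=np.cos(v[2]),np.sin(v[2]); return np.c_[q@np.array([[c,s],[-s,c]])+v[:2],np.full(4,z)]
    r=least_squares(lambda v:(w2px("top",P(v))-px).ravel(),x0); print(r.x.round(3),np.degrees(r.x[2]).round(1),np.abs(r.fun).max().round(1)); return r.x
t=fit(132,160,16,[(440,152.5),(541.5,184),(520,268),(414.5,236.5)],[590,-169,-.3])
c,s=np.cos(t[2]),np.sin(t[2]); R=np.array([[c,-s],[s,c]])
print("long",t[:2]+R@[0,-38],"square",t[:2]+R@[26,40])
# housing: long axis up-left -> down-right ; corners order(+,+),(+,-),(-,-),(-,+)
px=[(285.5,290.4),(311.6,266.4),(350.6,309),(325.1,334.2)]
print(px2w("top",px,42).round(1)); h=fit(80,50,42,px,[430,40,.7])
print("tall", px2w("top",[(137.2,233)],130),px2w("side",[(186.6,281.2)],130), px2w("top",[(142,236.2)],110))
print("purple",px2w("top",[(203.6,263)],130),"orange",px2w("top",[(136.8,308.2)],130),"short",px2w("top",[(290,177)],75))
```

```text
[ 5.90138e+02 -1.68502e+02 -3.00000e-01] -17.2 1.3
long [ 578.91275559 -204.80628728] square [ 626.79362893 -137.96751135]
[[470.  108.   42. ]
 [503.2  72.8  42. ]
 [445.7  19.3  42. ]
 [411.7  53.4  42. ]]
[457.666  63.378   0.756] 43.3 1.1
tall [[533.5153619  285.79167989 130.        ]] [[528.46803312 289.5139847  130.        ]] [[532.75482159 287.29262799 110.        ]]
purple [[497.08485221 199.62227176 130.        ]] orange [[440.97301451 280.35677822 130.        ]] short [[620.3523561  101.98516197  75.        ]]
```

>>> move_arm([
  [[0.0254,0.0275,0],[0,0,0]],
  [[0.0254,0.0275,0],[0,0,0]],
  [[0.0254,0.0275,0],[0,0,0]],
  [[0.0254,0.0275,0],[0,0,0]],
  [[0.0254,0.0275,0],[0,0,0]],
], grip=1)

```text
clock: 0.52
tcp_pos: [354.5, 421.6, 248.1]
orientation: [3.141, 0.0, -0.464]
contact_force: [0.8, -0.5, 0.9]
finger_gap: 87.8
grip_force: 0.0
```

>>> move_arm([
  [[0.0254,0.0275,0],[0,0,0]],
  [[0.0254,0.0275,0],[0,0,0]],
  [[0.0254,0.0275,0],[0,0,0]],
  [[0.0254,0.0275,0],[0,0,0]],
  [[0.0254,0.0275,0],[0,0,0]],
])

```text
clock: 0.93
tcp_pos: [406.2, 241.8, 248.5]
orientation: [3.142, 0.0, -0.464]
contact_force: [1.7, -0.1, 0.9]
finger_gap: 87.5
grip_force: 0.0
```

>>> move_arm([
  [[0.0254,0.0275,0],[0,0,0]],
  [[0.0254,0.0275,0],[0,0,0]],
  [[0.0254,0.0275,0],[0,0,0]],
  [[0.0254,0.0275,0],[0,0,0]],
  [[0.0254,0.0275,0],[0,0,0]],
])

```text
clock: 1.35
tcp_pos: [458.1, 62.0, 248.6]
orientation: [-3.141, -0.0, -0.464]
contact_force: [2.2, -0.2, 0.1]
finger_gap: 87.6
grip_force: 0.0
```

>>> move_arm([
  [[0,0,0],[0,0,-7]],
  [[0,0,0],[0,0,-7]],
  [[0,0,0],[0,0,-7]],
  [[0,0,0],[0,0,-7]],
  [[0,0,0],[0,0,-7]],
])

```text
clock: 1.77
tcp_pos: [458.0, 63.5, 248.3]
orientation: [3.142, 0.001, 0.151]
contact_force: [0.2, -1.2, 0.0]
finger_gap: 87.5
grip_force: 0.0
```

>>> move_arm([
  [[0,0,0],[0,0,-7]],
  [[0,0,0],[0,0,-7]],
  [[0,0,0],[0,0,-7]],
  [[0,0,0],[0,0,-7]],
  [[0,0,0],[0,0,-7]],
])

```text
clock: 2.18
tcp_pos: [458.0, 63.7, 248.3]
orientation: [-3.141, 0.001, 0.763]
contact_force: [-0.8, -0.6, -0.1]
finger_gap: 87.4
grip_force: 0.0
```

>>> move_arm([
  [[0,0,0.037],[0,0,0]],
  [[0,0,0.037],[0,0,0]],
  [[0,0,0.037],[0,0,0]],
  [[0,0,0.037],[0,0,0]],
  [[0,0,0],[0,0,0]],
])

```text
clock: 2.6
tcp_pos: [454.0, 61.7, 94.7]
orientation: [-3.138, 0.011, 0.755]
contact_force: [-1.5, 0.1, -0.3]
finger_gap: 87.4
grip_force: 0.0
```

Run:
```python
from h import *
a=manip.read_camera("top"); b=manip.read_camera("side")
cv2.imwrite("pics/p1.png",np.hstack([cv2.resize(a[200:400,220:420],(400,400)),cv2.resize(b[170:370,260:460],(400,400))]))
```

```text
(no output)
```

View pics/p1.png

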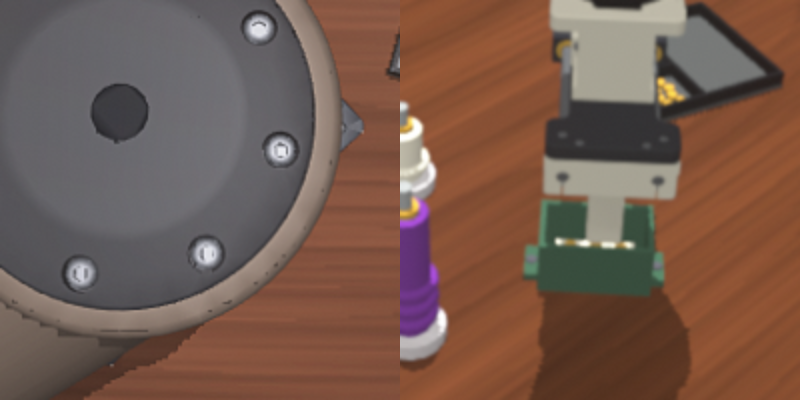

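Run:
```python
from h import *
o=manip.get_obs(); p=o["tcp_pos"]; print(p,o["orientation"])
e=px2w("side",[(328.5,315.5),(386,317.5)],0); print(e, np.linalg.norm(e[1]-e[0]))
d=e[1]-e[0]; print(np.degrees(np.arctan2(d[1],d[0])))
u=np.array([np.cos(.756),np.sin(.756)]); v=np.array([-u[1],u[0]])
m=e.mean(0)[:2]; print("centre from side", m-25*v)
x=np.array([458,63.5]); 
f=w2px("side",[np.r_[p[:2]+v*45,p[2]-22]]); print("near tip px in crop", (f-[260,170])*2+[400,0])
```

```text
[457.81455254  63.39379764 100.37979174] [-3.1413127   0.00346279  0.75730248]
[[466.97273808 110.46961058   0.        ]
 [409.16825725  53.35635328   0.        ]] 81.26058186211722
-135.3446266342013
centre from side [455.2209126   63.72333467]
near tip px in crop [[598.91715903 226.69316256]]
```

>>> move_arm([
  [[0,0,0.02],[0,0,0]],
  [[0,0,0.02],[0,0,0]],
  [[0,0,0.018],[0,0,0]],
  [[0,0,0],[0,0,0]],
  [[0,0,0],[0,0,0]],
])

```text
clock: 3.12
tcp_pos: [459.3, 64.4, 44.2]
orientation: [3.141, -0.001, 0.757]
contact_force: [0.6, 0.3, -0.2]
finger_gap: 87.6
grip_force: 0.0
```

>>> move_arm([
  [[0,0,0],[0,0,0]],
  [[0,0,0],[0,0,0]],
  [[0,0,0],[0,0,0]],
  [[0,0,0],[0,0,0]],
  [[0,0,0],[0,0,0]],
], grip=-1, squeeze=30)

```text
clock: 3.53
tcp_pos: [458.5, 64.0, 43.2]
orientation: [3.141, -0.001, 0.757]
contact_force: [0.6, 1.1, 0.1]
finger_gap: 60.2
grip_force: 0.0
```

>>> move_arm([
  [[0,0,0],[0,0,0]],
  [[0,0,0],[0,0,0]],
  [[0,0,0],[0,0,0]],
  [[0,0,0],[0,0,0]],
  [[0,0,0],[0,0,0]],
])

```text
clock: 3.95
tcp_pos: [458.3, 63.9, 42.8]
orientation: [3.142, -0.0, 0.757]
contact_force: [-3.0, 0.6, 6.4]
finger_gap: 49.5
grip_force: 30.0
```

>>> move_arm([
  [[0,0,-0.01],[0,0,0]],
  [[0,0,-0.025],[0,0,0]],
  [[0,0,-0.03],[0,0,0]],
  [[0,0,-0.03],[0,0,0]],
  [[0,0,-0.015],[0,0,0]],
])

```text
clock: 4.37
tcp_pos: [459.1, 64.1, 155.4]
orientation: [3.141, -0.003, 0.757]
contact_force: [2.1, -0.3, -3.9]
finger_gap: 49.7
grip_force: 30.0
```

>>> move_arm([
  [[0,0,0],[0,0,6]],
  [[0,0,0],[0,0,6]],
  [[0,0,0],[0,0,6]],
  [[0,0,0],[0,0,6]],
  [[0,0,0],[0,0,6]],
])

```text
clock: 4.78
tcp_pos: [457.6, 63.6, 152.0]
orientation: [3.142, 0.001, 0.228]
contact_force: [0.6, -0.8, -3.9]
finger_gap: 50.1
grip_force: 30.0
```

>>> move_arm([
  [[0,0,0],[0,0,6]],
  [[0,0,0],[0,0,6]],
  [[0,0,0],[0,0,6]],
  [[0,0,0],[0,0,6]],
  [[0,0,0],[0,0,6.5]],
])

```text
clock: 5.2
tcp_pos: [457.6, 63.6, 151.8]
orientation: [3.141, 0.001, -0.304]
contact_force: [0.5, 0.3, -3.5]
finger_gap: 49.4
grip_force: 30.0
```

>>> move_arm([
  [[0.0195,0.0221,0],[0,0,0]],
  [[0.0195,0.0221,0],[0,0,0]],
  [[0.0195,0.0221,0],[0,0,0]],
  [[0.0195,0.0221,0],[0,0,0]],
  [[0.0195,0.0221,0],[0,0,0]],
])

```text
clock: 5.62
tcp_pos: [518.6, -71.8, 151.8]
orientation: [3.141, 0.001, -0.299]
contact_force: [0.6, 0.7, -2.6]
finger_gap: 49.8
grip_force: 30.0
```

>>> move_arm([
  [[0.0195,0.0221,0],[0,0,0]],
  [[0.0195,0.0221,0],[0,0,0]],
  [[0.0195,0.0221,0],[0,0,0]],
  [[0.0195,0.0221,0],[0,0,0]],
  [[0.0195,0.0221,0],[0,0,0]],
])

```text
clock: 6.03
tcp_pos: [579.2, -206.2, 151.4]
orientation: [3.141, 0.002, -0.299]
contact_force: [-0.5, 1.1, -3.3]
finger_gap: 49.8
grip_force: 30.0
```

>>> move_arm([
  [[0,0,0],[0,0,0]],
  [[0,0,0],[0,0,0]],
  [[0,0,0],[0,0,0]],
  [[0,0,0],[0,0,0]],
  [[0,0,0],[0,0,0]],
])

```text
clock: 6.45
tcp_pos: [579.1, -204.0, 152.5]
orientation: [-3.142, 0.0, -0.298]
contact_force: [-0.3, 1.1, -3.1]
finger_gap: 50.0
grip_force: 30.0
```

>>> move_arm([
  [[0,0,0.03],[0,0,0]],
  [[0,0,0.025],[0,0,0]],
  [[0,0,0.018],[0,0,0]],
  [[0,0,0.012],[0,0,0]],
  [[0,0,0],[0,0,0]],
])

```text
clock: 6.87
tcp_pos: [577.9, -203.9, 65.1]
orientation: [3.141, 0.004, -0.298]
contact_force: [-0.9, -0.2, -2.6]
finger_gap: 49.9
grip_force: 30.0
```

Run:
```python
from h import *
b=manip.read_camera("side")
o=manip.get_obs(); print(o["tcp_pos"])
# overlay expected tray corners outer z16
t=[590.1,-168.5,-.3]; c,s=np.cos(-.3),np.sin(-.3); R=np.array([[c,-s],[s,c]])
q=np.array([[66,80],[66,-80],[-66,-80],[-66,80]])@R.T+t[:2]
P=w2px("side",np.c_[q,np.full(4,16)]); print(P.round(1))
big=cv2.resize(b[120:300,300:500],(800,720)); 
for x,y in P: cv2.drawMarker(big,(int((x-300)*4),int((y-120)*4)),(0,0,255),0,14,1)
cv2.imwrite("pics/p2.png",big[60:660])
```

```text
[ 578.93448353 -204.27457144   66.84245396]
[[336.  188.9]
 [410.7 170.1]
 [452.1 205.9]
 [373.2 228.6]]
```

View pics/p2.png

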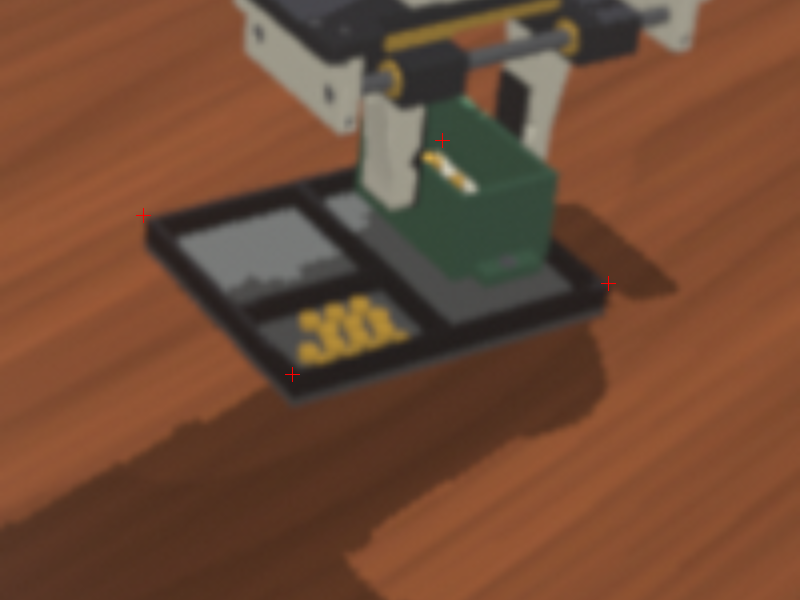

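The tray overlay matches the side view: red crosses sit on the outer corners within about 1–2 px. The housing hangs aligned over the long bay.

>>> move_arm([
  [[0,0,0.006],[0,0,0]],
  [[0,0,0.006],[0,0,0]],
  [[0,0,0.006],[0,0,0]],
  [[0,0,0.0015],[0,0,0]],
  [[0,0,0],[0,0,0]],
])

```text
clock: 7.33
tcp_pos: [579.2, -204.8, 47.7]
orientation: [3.141, 0.001, -0.299]
contact_force: [-0.6, -0.6, -3.1]
finger_gap: 49.9
grip_force: 30.0
```

>>> move_arm([
  [[0,0,0],[0,0,0]],
  [[0,0,0],[0,0,0]],
  [[0,0,0],[0,0,0]],
  [[0,0,0],[0,0,0]],
  [[0,0,0],[0,0,0]],
])

```text
clock: 7.75
tcp_pos: [579.6, -204.8, 48.2]
orientation: [-3.142, -0.0, -0.299]
contact_force: [0.1, -0.8, -3.3]
finger_gap: 49.7
grip_force: 30.0
```

>>> move_arm([
  [[0,0,0.001],[0,0,0]],
  [[0,0,0.001],[0,0,0]],
  [[0,0,0],[0,0,0]],
  [[0,0,0],[0,0,0]],
  [[0,0,0],[0,0,0]],
])

```text
clock: 8.17
tcp_pos: [579.7, -204.8, 46.8]
orientation: [3.142, -0.001, -0.299]
contact_force: [-2.9, 1.6, 5.8]
finger_gap: 49.9
grip_force: 30.0
```

>>> move_arm([
  [[0,0,0],[0,0,0]],
  [[0,0,0],[0,0,0]],
  [[0,0,0],[0,0,0]],
  [[0,0,0],[0,0,0]],
  [[0,0,0],[0,0,0]],
], grip=1)

```text
clock: 8.58
tcp_pos: [579.5, -204.8, 45.9]
orientation: [3.142, 0.0, -0.299]
contact_force: [-0.1, -0.1, 0.7]
finger_gap: 77.7
grip_force: 0.0
```

>>> move_arm([
  [[0,0,0],[0,0,0]],
  [[0,0,0],[0,0,0]],
  [[0,0,0],[0,0,0]],
  [[0,0,0],[0,0,0]],
  [[0,0,0],[0,0,0]],
])

```text
clock: 9.0
tcp_pos: [579.5, -204.8, 46.0]
orientation: [-3.142, 0.0, -0.299]
contact_force: [0.4, -0.6, 0.6]
finger_gap: 87.6
grip_force: 0.0
```

>>> move_arm([
  [[0,0,-0.02],[0,0,0]],
  [[0,0,-0.04],[0,0,0]],
  [[0,0,-0.04],[0,0,0]],
  [[0,0,-0.04],[0,0,0]],
  [[0,0,-0.04],[0,0,0]],
])

```text
clock: 9.42
tcp_pos: [579.1, -204.8, 228.1]
orientation: [3.142, 0.0, -0.299]
contact_force: [1.3, 0.3, 0.6]
finger_gap: 87.4
grip_force: 0.0
```

>>> move_arm([
  [[0,0,-0.02],[0,0,-7]],
  [[0,0,0],[0,0,-7]],
  [[0,0,0],[0,0,-7]],
  [[0,0,0],[0,0,-7]],
  [[0,0,0],[0,0,-7]],
])

```text
clock: 9.83
tcp_pos: [579.4, -204.7, 246.3]
orientation: [3.142, -0.001, 0.318]
contact_force: [-1.2, -0.4, 0.1]
finger_gap: 87.8
grip_force: 0.0
```

>>> move_arm([
  [[0,0,0],[0,0,-7]],
  [[0,0,0],[0,0,-7]],
  [[0,0,0],[0,0,-4.5]],
  [[0,0,0],[0,0,0]],
  [[0,0,0],[0,0,0]],
])

```text
clock: 10.25
tcp_pos: [579.4, -204.8, 246.1]
orientation: [-3.142, -0.0, 0.632]
contact_force: [-0.5, 0.7, -0.8]
finger_gap: 88.0
grip_force: 0.0
```

Run:
```python
from h import *
b=manip.read_camera("side"); a=manip.read_camera("top")
o=manip.get_obs(); print(o["tcp_pos"],o["orientation"])
p=o["orientation"][2]; d=np.array([531.5,287.5])-o["tcp_pos"][:2]; c,s=np.cos(p),np.sin(p); print("tool shift",c*d[0]+s*d[1],s*d[0]-c*d[1])
cv2.imwrite("pics/p3.png",np.hstack([cv2.resize(b[150:250,320:460],(420,300)),cv2.resize(a[140:280,400:560],(343,300))]))
```

```text
[ 579.45275075 -204.79644931  246.06701819] [-3.14157413e+00  1.65179366e-05  6.32054019e-01]
tool shift 252.16129447758811 -425.5231390546403
```

View pics/p3.png

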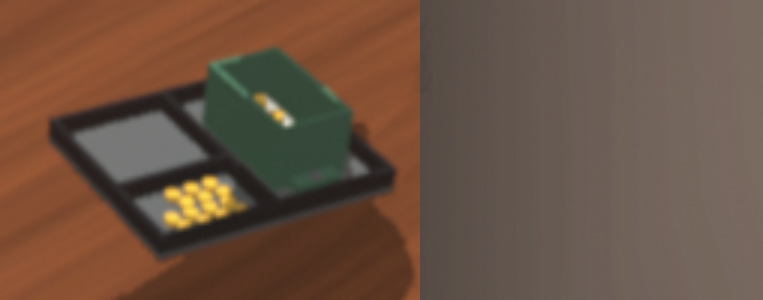

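The housing sits flat and centred in the long bay (side view, top view blocked by the arm). Next, the tall insulator.

>>> move_arm([
  [[0.0168,-0.0284,0],[0,0,0]],
  [[0.0168,-0.0284,0],[0,0,0]],
  [[0.0168,-0.0284,0],[0,0,0]],
  [[0.0168,-0.0284,0],[0,0,0]],
  [[0.0168,-0.0284,0],[0,0,0]],
])

```text
clock: 10.77
tcp_pos: [562.6, -39.3, 246.1]
orientation: [3.142, -0.0, 0.632]
contact_force: [0.8, -0.7, 0.1]
finger_gap: 87.8
grip_force: 0.0
```

>>> move_arm([
  [[0.0168,-0.0284,0],[0,0,0]],
  [[0.0168,-0.0284,0],[0,0,0]],
  [[0.0168,-0.0284,0],[0,0,0]],
  [[0.0168,-0.0284,0],[0,0,0]],
  [[0.0168,-0.0284,0],[0,0,0]],
])

```text
clock: 11.18
tcp_pos: [545.9, 125.1, 246.3]
orientation: [3.142, -0.0, 0.633]
contact_force: [0.7, 0.2, 0.3]
finger_gap: 87.7
grip_force: 0.0
```

>>> move_arm([
  [[0.0168,-0.0284,0],[0,0,0]],
  [[0.0168,-0.0284,0],[0,0,0]],
  [[0.0168,-0.0284,0],[0,0,0]],
  [[0.0168,-0.0284,0],[0,0,0]],
  [[0.0168,-0.0284,0],[0,0,0]],
])

```text
clock: 11.6
tcp_pos: [529.3, 289.3, 246.2]
orientation: [-3.142, -0.0, 0.633]
contact_force: [1.1, -0.5, -0.5]
finger_gap: 87.8
grip_force: 0.0
```

>>> move_arm([
  [[0,0,0.03],[0,0,0]],
  [[0,0,0.03],[0,0,0]],
  [[0,0,0.015],[0,0,0]],
  [[0,0,0],[0,0,0]],
  [[0,0,0],[0,0,0]],
])

```text
clock: 12.02
tcp_pos: [529.7, 287.5, 170.7]
orientation: [3.141, 0.002, 0.634]
contact_force: [0.7, -0.1, 0.9]
finger_gap: 87.3
grip_force: 0.0
```

Run:
```python
from h import *
b=manip.read_camera("side")
o=manip.get_obs(); print(o["tcp_pos"],o["orientation"])
big=cv2.resize(b[200:400,100:300],(600,600))
for x,y,z in [(531.5,287.5,0),(531.5,287.5,130),(*o["tcp_pos"][:2],130)]:
    u,v=w2px("side",[(x,y,z)])[0]; cv2.drawMarker(big,(int((u-100)*3),int((v-200)*3)),(0,0,255) if x==531.5 else (255,0,0),0,14,1)
cv2.imwrite("pics/p4.png",big)
```

```text
[530.4297129  287.91433509 172.01754565] [ 3.14110861e+00 -8.54553042e-04  6.34080377e-01]
```

View pics/p4.png

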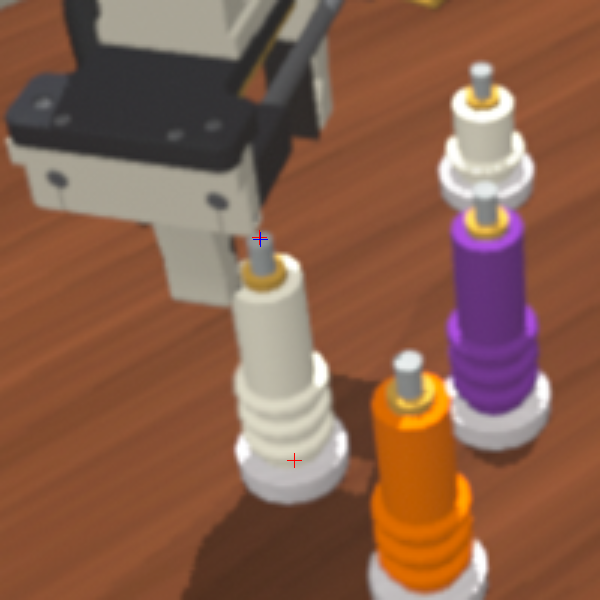

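The side view shows the white tall insulator standing between the open fingers, with the axis mark on its stud. Purple and orange are well clear.

>>> move_arm([
  [[0,0,0.022],[0,0,0]],
  [[0,0,0.022],[0,0,0]],
  [[0,0,0.022],[0,0,0]],
  [[0,0,0.014],[0,0,0]],
  [[0,0,0],[0,0,0]],
])

```text
clock: 12.48
tcp_pos: [529.4, 287.0, 89.9]
orientation: [3.142, 0.002, 0.633]
contact_force: [0.1, -0.5, 0.0]
finger_gap: 87.7
grip_force: 0.0
```

>>> move_arm([
  [[0,0,0],[0,0,0]],
  [[0,0,0],[0,0,0]],
  [[0,0,0],[0,0,0]],
  [[0,0,0],[0,0,0]],
  [[0,0,0],[0,0,0]],
], grip=-0.2, squeeze=25)

```text
clock: 12.9
tcp_pos: [530.2, 288.0, 92.2]
orientation: [-3.141, -0.002, 0.635]
contact_force: [-0.1, 1.1, -0.4]
finger_gap: 59.9
grip_force: 0.0
```

>>> move_arm([
  [[0,0,0],[0,0,0]],
  [[0,0,0],[0,0,0]],
  [[0,0,0],[0,0,0]],
  [[0,0,0],[0,0,0]],
  [[0,0,0],[0,0,0]],
])

```text
clock: 13.32
tcp_pos: [529.8, 287.6, 91.0]
orientation: [3.142, 0.0, 0.635]
contact_force: [-1.1, -0.1, -0.7]
finger_gap: 35.4
grip_force: 0.0
```

>>> move_arm([
  [[0,0,0],[0,0,0]],
  [[0,0,0],[0,0,0]],
  [[0,0,0],[0,0,0]],
  [[0,0,0],[0,0,0]],
  [[0,0,0],[0,0,0]],
], grip=-1)

```text
clock: 13.73
tcp_pos: [529.7, 287.6, 90.9]
orientation: [3.142, 0.0, 0.635]
contact_force: [0.2, 0.3, -1.6]
finger_gap: 29.6
grip_force: 25.0
```

>>> move_arm([
  [[0,0,-0.01],[0,0,0]],
  [[0,0,-0.03],[0,0,0]],
  [[0,0,-0.035],[0,0,0]],
  [[0,0,-0.035],[0,0,0]],
  [[0,0,-0.03],[0,0,0]],
])

```text
clock: 14.15
tcp_pos: [529.8, 287.6, 234.1]
orientation: [3.142, -0.001, 0.635]
contact_force: [0.9, 1.1, -2.4]
finger_gap: 29.3
grip_force: 25.0
```

>>> move_arm([
  [[-0.0116,0.0267,0],[0,0,0]],
  [[-0.0116,0.0267,0],[0,0,0]],
  [[-0.0116,0.0267,0],[0,0,0]],
  [[-0.0116,0.0267,0],[0,0,0]],
  [[-0.0116,0.0267,0],[0,0,0]],
])

```text
clock: 14.57
tcp_pos: [562.1, 144.5, 231.8]
orientation: [-3.141, -0.0, 0.635]
contact_force: [0.4, 1.0, -1.7]
finger_gap: 29.5
grip_force: 25.0
```

>>> move_arm([
  [[-0.0116,0.0267,0],[0,0,0]],
  [[-0.0116,0.0267,0],[0,0,0]],
  [[-0.0116,0.0267,0],[0,0,0]],
  [[-0.0116,0.0267,0],[0,0,0]],
  [[-0.0116,0.0267,0],[0,0,0]],
])

```text
clock: 14.98
tcp_pos: [594.6, 2.5, 231.7]
orientation: [-3.141, -0.0, 0.635]
contact_force: [0.8, 0.9, -2.5]
finger_gap: 29.5
grip_force: 25.0
```

>>> move_arm([
  [[-0.0116,0.0267,0],[0,0,0]],
  [[-0.0116,0.0267,0],[0,0,0]],
  [[-0.0116,0.0267,0],[0,0,0]],
  [[-0.0116,0.0267,0],[0,0,0]],
  [[-0.0116,0.0267,0],[0,0,0]],
])

```text
clock: 15.4
tcp_pos: [627.0, -139.3, 231.6]
orientation: [-3.141, -0.0, 0.635]
contact_force: [0.4, 0.3, -3.2]
finger_gap: 29.3
grip_force: 25.0
```

>>> move_arm([
  [[0,0,0.025],[0,0,0]],
  [[0,0,0.035],[0,0,0]],
  [[0,0,0.025],[0,0,0]],
  [[0,0,0.015],[0,0,0]],
  [[0,0,0.01],[0,0,0]],
])

```text
clock: 15.82
tcp_pos: [625.8, -138.1, 119.0]
orientation: [-3.139, 0.003, 0.634]
contact_force: [0.1, 0.4, -2.8]
finger_gap: 29.5
grip_force: 25.0
```

Run:
```python
from h import *
b=manip.read_camera("side")
o=manip.get_obs(); print(o["tcp_pos"],o["orientation"],o["finger_gap"],o["grip_force"])
big=cv2.resize(b[100:250,300:480],(720,600))
for p in [(626.8,-138,4),(*o["tcp_pos"][:2],o["tcp_pos"][2]-91)]:
    u,v=w2px("side",[p])[0]; cv2.drawMarker(big,(int((u-300)*4),int((v-100)*4)),(0,0,255) if p[2]==4 else (255,0,0),0,14,1)
cv2.imwrite("pics/p5.png",big)
```

```text
[ 625.55941974 -137.96437051  117.96776142] [-3.13871388  0.00332839  0.63409404] 29.621403484786654 24.963895976543427
```

View pics/p5.png

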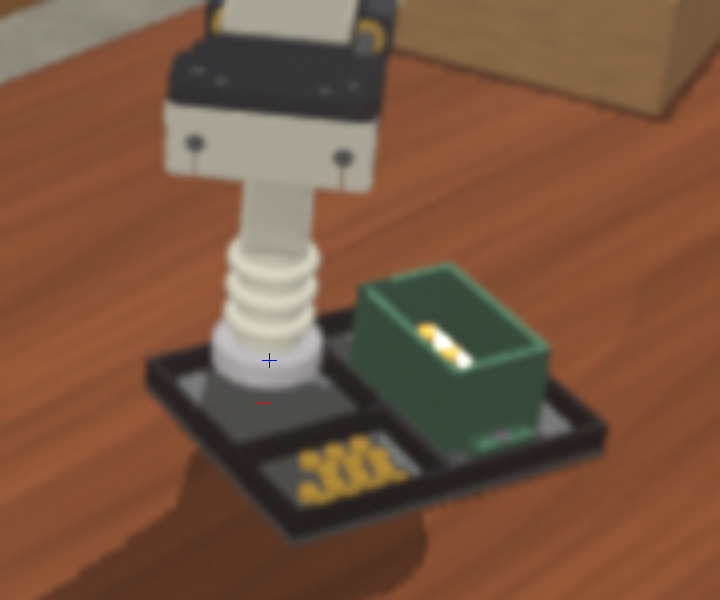

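The insulator hangs upright over the square bay: the blue mark (foot) is above the red mark (bay centre).

>>> move_arm([
  [[0,0,0.007],[0,0,0]],
  [[0,0,0.007],[0,0,0]],
  [[0,0,0.005],[0,0,0]],
  [[0,0,0.003],[0,0,0]],
  [[0,0,0.002],[0,0,0]],
])

```text
clock: 16.28
tcp_pos: [627.3, -137.9, 97.1]
orientation: [3.141, -0.0, 0.635]
contact_force: [0.7, 0.4, -1.7]
finger_gap: 29.3
grip_force: 25.0
```

>>> move_arm([
  [[0,0,0],[0,0,0]],
  [[0,0,0],[0,0,0]],
  [[0,0,0],[0,0,0]],
  [[0,0,0],[0,0,0]],
  [[0,0,0],[0,0,0]],
])

```text
clock: 16.7
tcp_pos: [627.3, -138.0, 97.4]
orientation: [3.141, -0.0, 0.635]
contact_force: [-0.4, -0.5, -2.4]
finger_gap: 29.6
grip_force: 25.0
```

>>> move_arm([
  [[0,0,0.0005],[0,0,0]],
  [[0,0,0.0005],[0,0,0]],
  [[0,0,0.0005],[0,0,0]],
  [[0,0,0],[0,0,0]],
  [[0,0,0],[0,0,0]],
])

```text
clock: 17.12
tcp_pos: [627.1, -138.0, 95.5]
orientation: [-3.142, 0.0, 0.635]
contact_force: [0.3, 0.4, -2.7]
finger_gap: 29.8
grip_force: 25.0
```

>>> move_arm([
  [[0,0,0.0005],[0,0,0]],
  [[0,0,0.0005],[0,0,0]],
  [[0,0,0],[0,0,0]],
  [[0,0,0],[0,0,0]],
  [[0,0,0],[0,0,0]],
])

```text
clock: 17.53
tcp_pos: [627.3, -138.0, 94.9]
orientation: [3.141, -0.0, 0.635]
contact_force: [-0.8, 0.0, 1.7]
finger_gap: 29.6
grip_force: 25.0
```

Contact made with the bay floor; release and rise.

>>> move_arm([
  [[0,0,0],[0,0,0]],
  [[0,0,0],[0,0,0]],
  [[0,0,0],[0,0,0]],
  [[0,0,0],[0,0,0]],
  [[0,0,0],[0,0,0]],
], grip=1)

```text
clock: 17.95
tcp_pos: [627.2, -138.0, 94.5]
orientation: [3.142, 0.0, 0.635]
contact_force: [0.5, -0.3, 0.7]
finger_gap: 57.4
grip_force: 0.0
```

>>> move_arm([
  [[0,0,0],[0,0,0]],
  [[0,0,0],[0,0,0]],
  [[0,0,0],[0,0,0]],
  [[0,0,0],[0,0,0]],
  [[0,0,0],[0,0,0]],
])

```text
clock: 18.37
tcp_pos: [627.2, -138.0, 94.6]
orientation: [3.142, 0.0, 0.635]
contact_force: [0.2, -1.3, 0.3]
finger_gap: 85.9
grip_force: 0.0
```

>>> move_arm([
  [[0,0,-0.015],[0,0,0]],
  [[0,0,-0.03],[0,0,0]],
  [[0,0,-0.035],[0,0,0]],
  [[0,0,-0.035],[0,0,0]],
  [[0,0,-0.02],[0,0,0]],
])

```text
clock: 18.78
tcp_pos: [628.4, -138.3, 234.0]
orientation: [3.138, -0.003, 0.635]
contact_force: [1.6, 0.4, 0.3]
finger_gap: 87.3
grip_force: 0.0
```

>>> move_arm([
  [[0,0,0],[0,0,0]],
  [[0,0,0],[0,0,0]],
  [[0,0,0],[0,0,0]],
  [[0,0,0],[0,0,0]],
  [[0,0,0],[0,0,0]],
])

```text
clock: 19.2
tcp_pos: [626.6, -138.0, 228.2]
orientation: [-3.14, 0.002, 0.635]
contact_force: [-0.2, -0.2, 0.8]
finger_gap: 87.4
grip_force: 0.0
```

Run:
```python
from h import *
b=manip.read_camera("side")
big=cv2.resize(b[100:250,300:480],(720,600))
for p in [(626.8,-138,4),(626.8,-138,134)]:
    u,v=w2px("side",[p])[0]; cv2.drawMarker(big,(int((u-300)*4),int((v-100)*4)),(0,0,255),0,14,1)
cv2.imwrite("pics/p6.png",big)
```

```text
(no output)
```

View pics/p6.png

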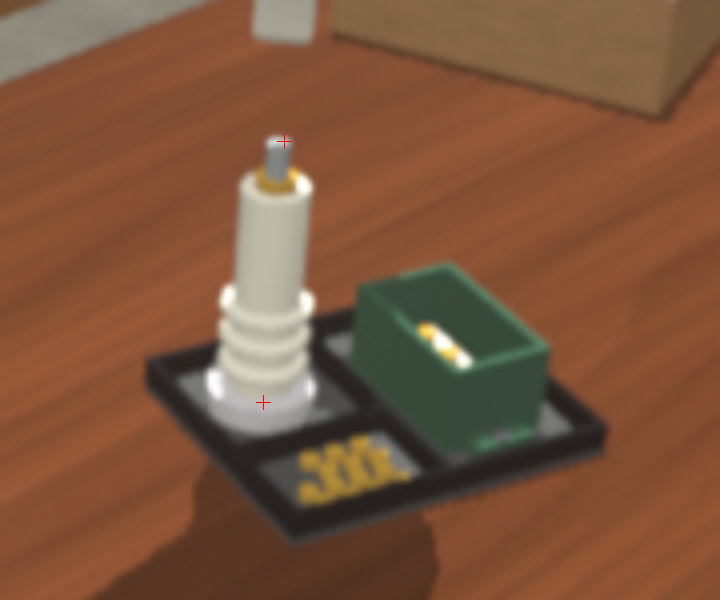

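The insulator stands upright in the square bay, about 2 mm off centre, with the housing flat in the long bay and the gripper clear.

```bash
python3 -c "
from station import manip
print(manip.close_job())"
```

```text
the job is handed in; nothing more can be done
None
```

The job is handed in at about 19 s on the robot's clock: the housing lies flat in the long bay, the tall white insulator was set gently upright in the square bay, and the short insulator was left alone; the hand-in call returned no verdict.

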